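# Fetch the tea light from the blocked drawer

## Robot

A 6-joint arm with a two-finger parallel gripper is mounted at the origin on a cart in front of the work surface, level with it; the furniture and walls round the work are solid. World frame = base frame: x ahead of the robot, y to its left, z up, the work surface at z = 0. Lengths are in m, angles in rad, forces in N, time in s.
With the tool pointing down it reaches from about 0.325 to 0.9 m from the base axis. Payload 6.1 kg.
Tool frame: the origin (TCP) lies on the centre line of the jaws, within the pads' length; the fingertips stand 22 mm ahead of it and the grasp point (between the pads) lies 3 mm ahead of it; z points along the fingers, y is the line along which they close (so a half turn about z gives the same grasp; the last joint's range is limited). The gripper opens to 85 mm and grips with 20 to 120 N. Pads are 22 mm wide; open, the fingers measure 114 mm over their backs; the gripper's body (76 mm by 85 mm) begins 54 mm behind the grasp point. The pads swing forward as they close: fully open they stand 13 mm farther back than shut.
Start: joints at [1.168, 0.22, 1.526, -0, 1.395, -0.126], TCP at [0.171, 0.601, 0.253] pointing down, gripper open.
Joint ranges: [-2.98, 2.98], [-0.91, 2.08], [0.09, 2.57], [-1.24, 4.39], [0.2, 2.65], [-2.68, 2.68]. Speed limits (rad/s): [2.57, 2.57, 3.01, 3.14, 3.14, 3.14].

## Interface

Orientations are given as a unit quaternion [x, y, z, w].
In Python, from plant import state, camera, finish_job gives the robot as it stands.
- The arm moves only by the tool drive_tool, never from a script. Its argument "motion" is one flat list of numbers, 7 for each row, row after row: the opening, from 0 (shut) to 1 (fully open), then the shift along the tool's x, y, z in m, then the turn, a rotation vector about the tool's x, y, z in degrees. In form: [jaw, dx, dy, dz, ax, ay, az, jaw, dx, dy, dz, ax, ay, az, ...]. A call has 1 to 8 rows; each row shifts and turns the commanded pose from where the row before left it, along the tool's axes as they then stand; what a row does not reach is not made up. A row lasts 1/12 s, in which the tool goes at most 41.7 mm and 7.16 degrees, less where a joint would pass 70% of its speed; a pose out of reach is approached as far as the arm can. A call with a gripper value outside its range is refused whole. The fingers move at their own pace and stop on an object; "newtons" is the grip in N (left out, the last holds). Time passes only in rows, so rows that do not move let the fingers close. It gives the time, the measured TCP pose, the force, the opening and the grip force at its end, in the units of the state.
- state(): the state, without advancing time (a new reading comes with each control period).
- camera(name): name is "scene" or "side" or "wrist"; returns a dict with "frame" (480x640x3 uint8, red, green, blue), "depth" (480x640 float32, m along the optical axis (not along the pixel's ray), 0 where there is no reading), "camera_matrix" (3x3 intrinsics, pixels), "R" (3x3) and "t" (3): a world point X has camera coordinates R X + t. Camera axes: x right, y down, z forward; pixel columns grow to the right and rows downward; lengths in m; the calibration is good to about 2 mm. A picture is of the moment at which its call begins.
- finish_job(): hands the job in; it is judged then, once.
The state is a dict: "time_s": time; "joint_pos": joint angles; "joint_velocities": joint speeds; "tau": joint torques, N m; "eef_pos": TCP position; "eef_rot": TCP orientation; "wrist_force": force on the tool from outside, world axes, zero at the start; "moment": the same for the moment, N m; "width": opening from 0.0 (shut) to 1.0 (fully open); "grasp_force": force on a finger pad.
Only numpy, scipy, OpenCV 4.12 (cv2) and the standard library are available. Lean on these libraries where they do the work, as an engineer would, in place of code of your own. Each camera call takes 0.05 s, during which the arm holds its last target. There are 200 camera calls.

## Task

The tea light is in the drawer of the small wooden chest, but the honey jar, the spice jar and the egg timer stand in front of that drawer. Stand all three aside on the chopping board, pull the drawer right out to its stop, set the tea light upright in the middle of the side plate and push the drawer fully shut. Then stand each of the three back upright on the spot where it stood at the start, without tipping any of these things over or shifting the gas lighter.

Things in the scene. Friction and masses are not known exactly. Their poses are not given: they have to be found in the camera images.
- chest: low chest of light wood with one drawer, 170 (x) x 280 (y) x 87 mm high, fixed for the episode; origin at the centre of its underside on the worktop, +z up, its -x axis points out of the drawer front (the way the drawer opens); front face at x = -85 mm. A small bunch of keys lies fixed on its top, up to 95 mm high. Canisters and a mug near the work are at most 120 mm high
- drawer (a joint): slide of the chest's drawer in m: 0 = shut, 0.13 = fully open at the stop; it moves along the chest's -x axis against about 1.2 N of friction and stays where it is left; it starts ajar at 0.062 to 0.075. The inside is 244 mm wide and about 130 mm long, its grey felt-lined floor 20 mm above the worktop; side walls reach up to 62 mm, the 12 mm thick front panel to 73 mm
- drawer_handle (a point): middle of the drawer's dark bar handle, a level round bar 10 mm thick and 110 mm long along the chest's y axis, centre 58 mm above the worktop and 36 mm in front of the drawer panel; moves with the drawer. Two 9 mm posts join it to the panel 42 mm either side of the middle; between bar and panel there are 31 mm free
- honey: honey jar, clear with golden honey, dark label and silver-grey lid, round, 64 mm diameter, 109 mm high (lid 58 mm diameter, top 11 mm), 0.5 kg, loose; origin at the centre of its underside, z up
- spice: spice jar with green cap and a label, round, 46 mm diameter, 106 mm high, 0.11 kg, loose; origin at the centre of its underside, z up
- timer: mechanical egg timer, red below, white domed top, round, 62 mm diameter, 51 mm high, loose; origin at the centre of its underside, z up. The red-and-white body is widest (62 mm) in its lower half
- tea_light: tea light in a thin metal cup, cream wax on top, round, 38 mm diameter, 15 mm high, loose; origin at the centre of its underside, z up. At the start it stands on the drawer floor, up to half hidden under the chest's top
- board: wooden chopping board, 220 (x) x 320 (y) x 22 mm high, flat top, fixed, to the left or the right of the three things; origin at the centre of its underside, z up
- plate: round side plate, white with brown rim, 180 mm diameter, rim 22 mm high, loose, on the other side from the board; origin at the centre of its underside, z up; its flat middle, 9 mm above the worktop, has a radius of about 50 mm
- lighter: blue gas lighter, 202 mm long, 19 mm high, lying on the worktop between the robot and the three things; origin near its middle on the underside; must not be shifted
There are look-alikes about, which are no part of the job. What is shaped like the tea_light but green is not meant.

How it is judged:
On the way, in this order (a step that is already met when the one before it is completed fails the run):
1. the honey jar, the spice jar and the egg timer all stand upright and released on the chopping board (x of honey in the frame of board between -0.105 and 0.105 m and y of honey in the frame of board between -0.155 and 0.155 m and z of honey in the frame of board between 0.015 and 0.027 m and angle between each of honey, spice, timer's own z axis and vertical below 0.12 rad and contact force between each of honey, spice, timer and the fingers below 0.1 N and x of spice in the frame of board between -0.105 and 0.105 m and y of spice in the frame of board between -0.155 and 0.155 m and z of spice in the frame of board between 0.015 and 0.027 m and x of timer in the frame of board between -0.105 and 0.105 m and y of timer in the frame of board between -0.155 and 0.155 m and z of timer in the frame of board between 0.015 and 0.027 m), for 0.2 s.
2. the drawer is pulled right out (beyond 0.115 m) (value of joint drawer above 0.115 m), for 0.1 s.
3. the tea light stands released in the middle of the side plate (horizontal distance between tea_light and plate below 0.015 m and z of tea_light in the frame of plate below 0.014 m and angle between tea_light's own z axis and vertical below 0.15 rad and contact force between tea_light and the fingers below 0.1 N), for 0.2 s.
4. the drawer is fully shut (within 6 mm) (value of joint drawer below 0.006 m), for 0.1 s.
At the end, for the whole second after the job is handed in: The honey jar, the spice jar and the egg timer each stand upright and at rest within 15 mm of where that same thing stood at the start; the tea light stands upright and released on the side plate within 15 mm of its centre; the drawer is shut to within 6 mm (all of step 3 and value of joint drawer below 0.006 m and linear speed of each of tea_light, plate, honey, spice, timer below 0.02 m/s and distance of each of honey, spice, timer from where it was at the start of the episode below 0.015 m and angle between each of honey, spice, timer's own z axis and vertical below 0.1 rad); the robot touches nothing.
It fails at once if the honey jar is tipped over (angle between honey's own z axis and vertical above 0.8 rad).
It fails at once if the spice jar is tipped over (angle between spice's own z axis and vertical above 0.8 rad).
It fails at once if the egg timer is tipped over (angle between timer's own z axis and vertical above 0.8 rad).
It fails at once if the tea light is tipped over (angle between tea_light's own z axis and vertical above 0.8 rad).
It fails at once if the gas lighter is shifted by more than 30 mm (distance of lighter from where it was at the start of the episode above 0.03 m).
It also fails if it takes over 147 s, if anything falls off the work surface, if the arm or the gripper's body presses on something with over 40 N, if the wrist force passes 120 N, or if a joint passes its speed limit or range.

## Working session

There is one attempt and no reset: what is moved stays moved. The work goes in short steps, Python scripts to look and compute and a tool call to move; the robot and the scene stay as the last step left them, time stands still between calls to the robot, and variables do not carry over. Pictures are saved under pics/ and viewed, at most 14 in all, crops included, and the job is handed in when it is done.

Besides the shell and the picture viewer there is one more tool, called after "Call:" as name(argument=value, ...) on one line, values as JSON. drive_tool: Moves the arm, as the interface text tells. Its arguments: {"type":"object","properties":{"motion":{"type":"array"},"newtons":{"type":"number"}},"required":["motion"]}

```bash
ls; mkdir -p pics
cat > h.py <<'E'
import numpy as np, cv2
from plant import state, camera, finish_job
def cloud(c):
    d=c["depth"]; K=c["camera_matrix"]; v,u=np.mgrid[:480,:640]
    P=np.stack([(u-K[0,2])/K[0,0]*d,(v-K[1,2])/K[1,1]*d,d],-1)
    return (P-c["t"])@c["R"]
def snap(n,f):
    c=camera(n); cv2.imwrite(f"pics/{f}.png",c["frame"][:,:,::-1]); np.savez(f"pics/{f}.npz",P=cloud(c),**c); return c
E
python3 - <<'E'
from h import *
for n in("scene","side","wrist"):
    c=snap(n,n+"0"); print(n,-c["R"].T@c["t"],c["R"][2])
print(state())
E
```

```text
pics
scene [0.14863375 0.03171159 0.82757281] [ 0.4876418  -0.03530652 -0.87232959]
side [0.2577803  1.03758002 0.61171152] [ 0.23828081 -0.85519379 -0.46028887]
wrist [0.09264922 0.6235273  0.37226009] [ 0.30152287 -0.08728451 -0.9494553 ]
{'time_s': 0.15, 'joint_pos': array([ 1.16794018e+00,  2.21043896e-01,  1.52736447e+00,  2.12588444e-05,
        1.39470533e+00, -1.26112893e-01]), 'joint_velocities': array([ 0.0007097 , -0.00350705, -0.00346955, -0.00043292, -0.00265554,
        0.00113483]), 'tau': array([ 3.44241544e-04, -4.97492230e+01, -3.89899814e+01, -1.85369704e-04,
        7.35002541e-03, -5.27410589e-05]), 'eef_pos': array([0.17059654, 0.60080985, 0.25244264]), 'eef_rot': array([ 1.37932303e-01,  9.90441367e-01, -7.31336968e-04, -2.08907983e-04]), 'wrist_force': array([-1.36587326, -0.74547212, -0.22506483]), 'moment': array([ 0.03659887,  0.0310396 , -0.03254845]), 'grasp_force': 0.0, 'width': 1.0017919153145833}
```

View pics/scene0.png

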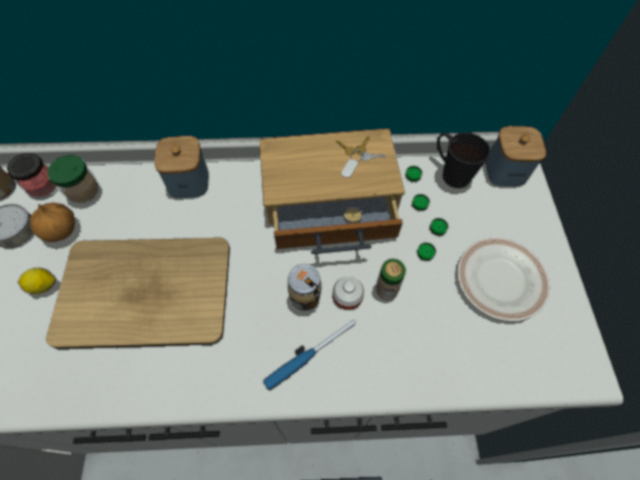

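View pics/side0.png

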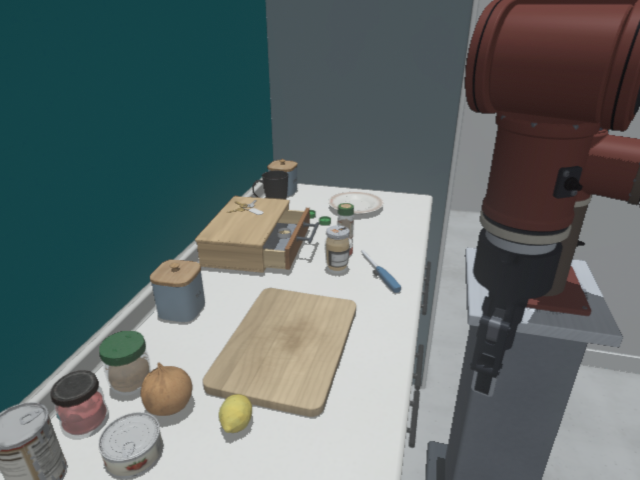

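The scene picture shows honey at (304,285), timer (348,291), spice (391,277), board at (142,290), plate at (505,279), tea light at (352,215) and handle at (340,247). Next I measure them from depth.

```bash
cat >> h.py <<'E'
def circ(x,y,it=4,tol=.004):
    for _ in range(it):
        A=np.c_[2*x,2*y,np.ones_like(x)]; s=np.linalg.lstsq(A,x*x+y*y,rcond=None)[0]; r=np.sqrt(s[2]+s[0]**2+s[1]**2)
        k=abs(np.hypot(x-s[0],y-s[1])-r)<tol
        if k.sum()<8: break
        x,y=x[k],y[k]
    return s[0],s[1],r
E
python3 - <<'E'
from h import *
np.set_printoptions(precision=4,suppress=True)
S=np.load("pics/scene0.npz");P=S["P"];D=np.load("pics/side0.npz")["P"].reshape(-1,3)
for n,(u,v) in dict(honey=(304,270),timer=(348,286),spice=(392,268),tea=(352,215),plate=(505,279),board=(142,290),handle=(340,247),keys=(360,155)).items(): print(n,P[v,u])
A=P.reshape(-1,3)
def near(Q,c,r,z0,z1): return Q[(np.hypot(Q[:,0]-c[0],Q[:,1]-c[1])<r)&(Q[:,2]>z0)&(Q[:,2]<z1)]
for n,(u,v),z0,z1 in(("honey",(304,270),.102,.115),("spice",(392,268),.098,.112),("timer",(348,286),.03,.06)):
    for nm,Q in(("scene",A),("side",D)):
        q=near(Q,P[v,u],.05,z0,z1)
        if len(q)<5: print(n,nm,len(q));continue
        (cx,cy),r=cv2.minEnclosingCircle(q[:,:2].astype(np.float32)); print(n,nm,len(q),cx,cy,r,q.mean(0),q[:,2].max())
        lo=near(Q,P[v,u],.06,.015,.09)if n!="timer" else near(Q,P[v,u],.05,.01,.025)
        if len(lo)>20: print("   body circ",len(lo),circ(lo[:,0],lo[:,1]))
q=near(A,P[279,505],.12,.017,.03); print("plate",len(q),cv2.minEnclosingCircle(q[:,:2].astype(np.float32)),circ(q[:,0],q[:,1],6,.012))
q=near(A,P[290,142],.25,.017,.027); print("board",cv2.minAreaRect(q[:,:2].astype(np.float32)))
c=P[190,330];q=near(A,c,.25,.082,.091);print("chest",cv2.minAreaRect(q[:,:2].astype(np.float32)),q[:,2].mean())
h=P[247,340];q=near(A,h,.08,.05,.067);q=q[q[:,0]<P[235,340][0]+.0];print("handle pts",len(q),q.mean(0),np.polyfit(q[:,1],q[:,0],1))
q=near(A,P[215,352],.03,.03,.045);print("tea",len(q),cv2.minEnclosingCircle(q[:,:2].astype(np.float32)),q.mean(0))
im=S["frame"];cv2.imwrite("pics/crop.png",cv2.resize(im[120:400,250:450,::-1],None,fx=2.14,fy=2.14,interpolation=cv2.INTER_CUBIC)[:600])
E
```

```text
honey [0.4826 0.0412 0.1097]
timer [0.1486 0.0317 0.8276]
spice [ 0.4824 -0.1159  0.1055]
tea [ 0.6461 -0.0624  0.0252]
plate [ 0.4947 -0.3609  0.007 ]
board [0.4943 0.3556 0.0197]
handle [ 0.5521 -0.0293  0.0602]
keys [ 0.7561 -0.0835  0.0875]
honey scene 793 0.46812018752098083 0.04128453880548477 0.029305173084139824 [0.4664 0.0415 0.108 ] 0.11324852530354229
   body circ 530 (np.float64(0.4671580508673075), np.float64(0.04129461181907454), np.float64(0.0293573723742539))
honey side 242 0.4699769616127014 0.04621109738945961 0.030722275376319885 [0.4692 0.0508 0.1077] 0.11117910094922837
   body circ 651 (np.float64(0.47013496407043714), np.float64(0.046665225034163815), np.float64(0.028543367732709407))
spice scene 475 0.47992944717407227 -0.11925479769706726 0.023360293358564377 [ 0.4785 -0.1183  0.1045] 0.10907708658762877
   body circ 513 (np.float64(0.46815207415875654), np.float64(-0.09379364943474143), np.float64(0.02629450237117265))
spice side 117 0.48232319951057434 -0.11327638477087021 0.02553548663854599 [ 0.4817 -0.1089  0.104 ] 0.10784123935225168
   body circ 268 (np.float64(0.4823801388846194), np.float64(-0.11411136419650314), np.float64(0.021309528783498576))
timer scene 0
timer side 0
plate 2898 ((0.4923022985458374, -0.35259106755256653), 0.0910085067152977) (np.float64(0.4921692616469423), np.float64(-0.35161635529523394), np.float64(0.07951754184600716))
board ((0.5576757192611694, 0.39274007081985474), (0.39788779616355896, 0.3404281437397003), 89.23407745361328)
chest ((0.6408424973487854, -0.014722540974617004), (0.40899133682250977, 0.3586268723011017), 0.038871992379426956) 0.08627706478309569
handle pts 652 [ 0.561  -0.0232  0.06  ] [0.0818 0.5629]
tea 57 ((0.6425187587738037, -0.06378442049026489), 0.020605692639946938) [ 0.6421 -0.0641  0.0327]
```

View pics/crop.png

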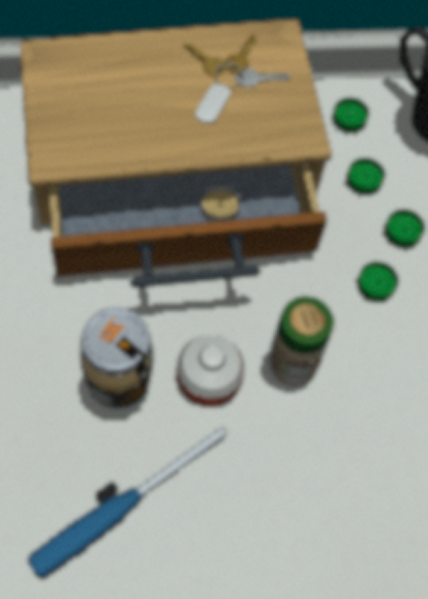

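The crop confirms the layout and that the tea light is half under the chest top. I'll move over the three things with the jaws along world x for a close look.

Call:
drive_tool(motion=[1,0,0,0,0,0,7,1,0,0,0,0,0,7,1,0,0,0,0,0,7,1,0,0,0,0,0,7,1,0,0,0,0,0,7,1,0,0,0,0,0,7,1,0,0,0,0,0,7,1,0,0,0,0,0,7])

```text
time_s: 0.82
eef_pos: [0.1707, 0.601, 0.2528]
eef_rot: [0.589, 0.808, -0.0, 0.0]
wrist_force: [-0.3, -0.3, 0.0]
width: 1.001
grasp_force: 0.0
```

Call:
drive_tool(motion=[1,0,0,0,0,0,7,1,0,0,0,0,0,7,1,0,0,0,0,0,4.2,1,-0.033,0.015,-0.0025,0,0,0,1,-0.033,0.015,-0.0025,0,0,0,1,-0.033,0.015,-0.0025,0,0,0,1,-0.033,0.015,-0.0025,0,0,0,1,-0.033,0.015,-0.0025,0,0,0])

```text
time_s: 1.48
eef_pos: [0.2458, 0.4345, 0.2654]
eef_rot: [0.707, 0.707, -0.0, 0.0]
wrist_force: [0.7, -0.4, -0.2]
width: 0.999
grasp_force: 0.0
```

Call:
drive_tool(motion=[1,-0.033,0.015,-0.0025,0,0,0,1,-0.033,0.015,-0.0025,0,0,0,1,-0.033,0.015,-0.0025,0,0,0,1,-0.033,0.015,-0.0025,0,0,0,1,-0.033,0.015,-0.0025,0,0,0,1,-0.033,0.015,-0.0025,0,0,0,1,-0.033,0.015,-0.0025,0,0,0,1,-0.033,0.015,-0.0025,0,0,0])

```text
time_s: 2.15
eef_pos: [0.3655, 0.1704, 0.2859]
eef_rot: [0.707, 0.707, 0.0, 0.0]
wrist_force: [0.7, -0.4, 0.6]
width: 1.005
grasp_force: 0.0
```

Call:
drive_tool(motion=[1,-0.033,0.015,-0.0025,0,0,0,1,-0.033,0.015,-0.0025,0,0,0,1,-0.033,0.015,-0.0025,0,0,0,1,-0.033,0.015,-0.0025,0,0,0,1,-0.033,0.015,-0.0025,0,0,0,1,-0.033,0.015,-0.0025,0,0,0,1,-0.033,0.015,-0.0025,0,0,0,1,0,0,0,0,0,0])

```text
time_s: 2.82
eef_pos: [0.4717, -0.0643, 0.3034]
eef_rot: [0.709, 0.705, -0.001, 0.001]
wrist_force: [-0.5, 0.3, -0.2]
width: 0.994
grasp_force: 0.0
```

Run:
```python
from h import *
snap("wrist","w1");s=state();print(s["time_s"],s["eef_pos"],s["eef_rot"],s["joint_pos"],s["wrist_force"])
```

```text
2.8667 [ 0.47065667 -0.06177688  0.30300055] [ 7.09072106e-01  7.05135886e-01 -3.40498497e-04 -1.22335194e-04] [-2.96534249e-01 -1.76935590e-01  1.83765629e+00 -4.86776988e-04
  1.48140914e+00 -2.90924002e-01] [-1.08822325  0.4555311   0.40640358]
```

View pics/w1.png

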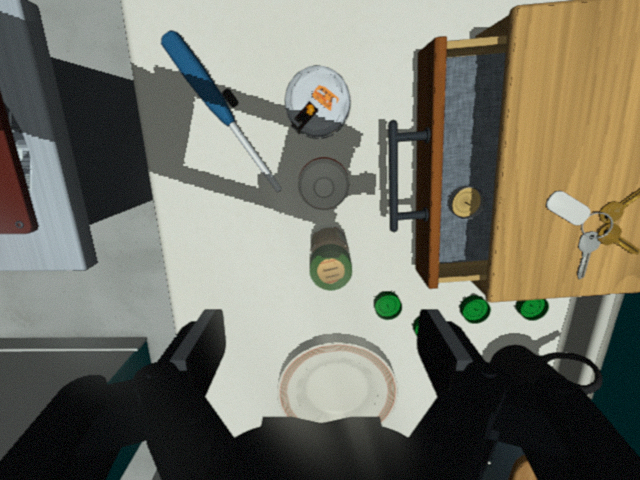

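The wrist view shows the honey lid at (318,101), timer (324,184), spice cap (330,270), tea light (464,202), handle bar (393,122)-(393,230).

```bash
cat >> h.py <<'E'
def ray(c,u,v,z):
    d=c["R"].T@np.linalg.inv(c["camera_matrix"])@np.array([u,v,1.]); o=-c["R"].T@c["t"]; return (o+d*(z-o[2])/d[2]).round(4)
E
python3 - <<'E'
from h import *
W=np.load("pics/w1.npz");S=np.load("pics/scene0.npz");P=W["P"].reshape(-1,3)
for n,u,v,z in(("honey",318,101,.109),("timer knob",324,187,.051),("timer body",324,184,.025),("spice",330.5,270,.106),("tea",464,202,.035),("bar a",393,122,.06),("bar b",393,230,.06),("plate c",338,384,.012),("chest nf",512,8,.087),("chest ff",490,300,.087)): print(n,ray(W,u,v,z))
cr=lambda x,y:(x/2.14+250,y/2.14+120)
for n,p,z in(("honey",cr(117,340),.109),("timer knob",cr(211,356),.05),("timer body",cr(210,370),.025),("spice",cr(307,322),.106),("tea",cr(220,204),.035),("bar a",cr(134,283),.06),("bar b",cr(258,270),.06)): print("S",n,ray(S,*p,z))
for n,c,r,z0,z1 in(("honey",(.468,.043),.045,.104,.113),("spice",(.481,-.116),.04,.1,.11)):
    q=P[(np.hypot(P[:,0]-c[0],P[:,1]-c[1])<r)&(P[:,2]>z0)&(P[:,2]<z1)]
    print(n,len(q),cv2.minEnclosingCircle(q[:,:2].astype(np.float32)),q.mean(0))
q=P[(P[:,2]>.052)&(P[:,2]<.068)&(P[:,0]>.53)&(P[:,0]<.565)&(abs(P[:,1]+.03)<.08)];print("bar",len(q),q.mean(0),q.min(0),q.max(0),np.polyfit(q[:,1],q[:,0],1))
A=S["P"].reshape(-1,3)
for Q in(A,P):
    q=Q[(Q[:,2]>.084)&(Q[:,2]<.09)&(Q[:,0]>.62)&(abs(Q[:,1]+.03)<.2)]; b=[]
    for y in np.arange(-.14,.1,.01):
        k=q[abs(q[:,1]-y)<.005]
        if len(k)>5:b.append((y,k[:,0].min()))
    b=np.array(b); print("chest front x=",np.polyfit(b[:,0],b[:,1],1),q[:,1].min(),q[:,1].max())
q=A[(A[:,2]>.018)&(A[:,2]<.027)&(A[:,1]>.15)&(A[:,1]<.6)&(A[:,0]<.62)&(A[:,0]>.3)]
print("board",np.percentile(q,[.5,99.5],axis=0))
f=lambda lo,hi,ax:None
print("board corners",[ray(S,*p,.022) for p in((78,239),(228,239),(226,345),(50,345))])
E
```

```text
honey [0.4697 0.044  0.109 ]
timer knob [ 0.4751 -0.0388  0.051 ]
timer body [ 0.4754 -0.0392  0.025 ]
spice [ 0.4809 -0.115   0.106 ]
tea [ 0.639  -0.0598  0.035 ]
bar a [0.5454 0.028  0.06  ]
bar b [ 0.5524 -0.0861  0.06  ]
plate c [ 0.4954 -0.339   0.012 ]
chest nf [0.6361 0.1181 0.087 ]
chest ff [ 0.6599 -0.1605  0.087 ]
S honey [0.4659 0.0404 0.109 ]
S timer knob [ 0.4734 -0.041   0.05  ]
S timer body [ 0.4703 -0.0414  0.025 ]
S spice [ 0.4772 -0.1178  0.106 ]
S tea [ 0.6391 -0.0628  0.035 ]
S bar a [0.5428 0.0243 0.06  ]
S bar b [ 0.5518 -0.089   0.06  ]
honey 3622 ((0.4686013162136078, 0.04369919002056122), 0.028802772983908653) [0.4685702  0.04439498 0.10840034]
spice 1409 ((0.48097696900367737, -0.116313636302948), 0.022791046649217606) [ 0.48046146 -0.11514274  0.10476268]
bar 1247 [ 0.54970696 -0.02360162  0.06118314] [ 0.54036809 -0.08868703  0.05566537] [0.56497537 0.02994916 0.06431751] [-0.04739943  0.54858826]
chest front x= [-0.07449284  0.64496503] -0.22852186224576967 0.16915719182575306
chest front x= [-0.07458329  0.64569771] -0.2296281554145959 0.12436336556957289
board [[0.38805213 0.19682897 0.01802959]
 [0.60609301 0.52700795 0.02408858]]
board corners [array([0.6111, 0.5014, 0.022 ]), array([0.5995, 0.1965, 0.022 ]), array([0.3795, 0.1872, 0.022 ]), array([0.3927, 0.5033, 0.022 ])]
```

Call:
drive_tool(motion=[1,0.034,-0.0006,0,0,0,0,1,0.034,-0.0006,0,0,0,0,1,0.035,-0.0006,0,0,0,0,1,0,0,0.033,0,0,0,1,0,0,0.033,0,0,0,1,0,0,0.033,0,0,0,1,0,0,0,0,0,0])

```text
time_s: 3.45
eef_pos: [0.4632, 0.0456, 0.1974]
eef_rot: [0.707, 0.707, -0.004, -0.005]
wrist_force: [-2.0, -0.7, -1.4]
width: 1.001
grasp_force: 0.0
```

Run:
```python
from h import *
W=np.load("pics/w1.npz");s=state();print(s["eef_pos"],s["eef_rot"])
P=W["P"]
print("lighter tip",ray(W,278,187,.008),"shoulder",ray(W,228,97,.015),ray(W,232,123,.012),"butt",ray(W,165,40,.015))
print(P[180,273],P[160,262])
```

```text
[0.46321616 0.04556606 0.19741465] [ 0.70678463  0.70740237 -0.0039039  -0.00470477]
lighter tip [ 0.4188 -0.0449  0.008 ] shoulder [0.3685 0.0568 0.015 ] [0.3698 0.0295 0.012 ] butt [0.3067 0.1129 0.015 ]
[ 0.41353435 -0.03583913  0.0114023 ] [ 0.3996176  -0.01299476 -0.00047475]
```

Call:
drive_tool(motion=[1,0,0,0,0,0,0,1,0,0,0,0,0,0,1,0,0,0,0,0,0])

```text
time_s: 3.7
eef_pos: [0.4699, 0.0439, 0.207]
eef_rot: [0.707, 0.707, 0.001, 0.002]
wrist_force: [-0.2, 0.6, -0.0]
width: 1.002
grasp_force: 0.0
```

Call:
drive_tool(motion=[1,0,0,0.022,0,0,0,1,0,0,0.025,0,0,0,1,0,0,0.025,0,0,0,1,0,0,0.022,0,0,0,1,0,0,0.018,0,0,0,1,0,0,0.012,0,0,0,1,0,0,0.006,0,0,0,1,0,0,0,0,0,0])

```text
time_s: 4.37
eef_pos: [0.4689, 0.0437, 0.0746]
eef_rot: [0.708, 0.707, 0.0, 0.0]
wrist_force: [-0.0, 0.7, 0.1]
width: 0.998
grasp_force: 0.0
```

Call:
drive_tool(motion=[0.4,0,0,0,0,0,0,0.4,0,0,0,0,0,0,0.4,0,0,0,0,0,0,0.4,0,0,0,0,0,0,0.4,0,0,0,0,0,0,0.4,0,0,0,0,0,0], newtons=40)

```text
time_s: 4.87
eef_pos: [0.4698, 0.0438, 0.0765]
eef_rot: [0.707, 0.707, 0.001, 0.001]
wrist_force: [-3.0, 0.0, 6.6]
width: 0.713
grasp_force: 42.3
```

Call:
drive_tool(motion=[0.4,0,0,-0.01,0,0,0,0.4,0,0,-0.02,0,0,0,0.4,0,0,-0.022,0,0,0,0.4,0.012,0.001,-0.012,0,0,0,0.4,0.024,0.002,0,0,0,0,0.4,0.03,0.002,0,0,0,0,0.4,0.03,0.002,0,0,0,0,0.4,0.03,0.002,0,0,0,0])

```text
time_s: 5.53
eef_pos: [0.4776, 0.1711, 0.1395]
eef_rot: [0.708, 0.706, 0.0, 0.0]
wrist_force: [1.1, 0.2, -3.0]
width: 0.714
grasp_force: 44.9
```

Call:
drive_tool(motion=[0.4,0.03,0.002,0,0,0,0,0.4,0.03,0.002,0,0,0,0,0.4,0.03,0.002,0,0,0,0,0.4,0.03,0.002,0,0,0,0,0.4,0.03,0.002,0,0,0,0,0.4,0.03,0.002,0,0,0,0,0.4,0.03,0.002,0,0,0,0,0.4,0.025,0.002,0,0,0,0])

```text
time_s: 6.2
eef_pos: [0.4934, 0.407, 0.1391]
eef_rot: [0.707, 0.707, 0.0, -0.0]
wrist_force: [0.4, -0.3, -4.2]
width: 0.714
grasp_force: 44.9
```

Call:
drive_tool(motion=[0.4,0.02,0.001,0,0,0,0,0.4,0.015,0.001,0,0,0,0,0.4,0,0,0,0,0,0,0.4,0,0,0,0,0,0])

```text
time_s: 6.53
eef_pos: [0.4954, 0.4404, 0.1386]
eef_rot: [0.707, 0.707, -0.0, 0.0]
wrist_force: [-0.2, -0.4, -3.5]
width: 0.715
grasp_force: 44.9
```

Call:
drive_tool(motion=[0.4,0,0,0.012,0,0,0,0.4,0,0,0.012,0,0,0,0.4,0,0,0.008,0,0,0,0.4,0,0,0.005,0,0,0,0.4,0,0,0.002,0,0,0,0.4,0,0,0.001,0,0,0,0.4,0,0,0,0,0,0])

```text
time_s: 7.12
eef_pos: [0.4955, 0.4393, 0.0985]
eef_rot: [0.708, 0.707, -0.001, -0.0]
wrist_force: [-1.2, -0.1, -0.9]
width: 0.714
grasp_force: 45.1
```

Call:
drive_tool(motion=[1,0,0,0,0,0,0,1,0,0,0,0,0,0,1,0,0,0,0,0,0,1,0,0,0,0,0,0])

```text
time_s: 7.45
eef_pos: [0.4963, 0.4399, 0.0986]
eef_rot: [0.708, 0.707, 0.0, 0.0]
wrist_force: [-0.2, 0.5, 0.6]
width: 0.996
grasp_force: 0.0
```

Call:
drive_tool(motion=[1,0,0,-0.02,0,0,0,1,0,0,-0.035,0,0,0,1,0,0,-0.035,0,0,0,1,-0.0125,0,-0.01,0,0,0,1,-0.03,-0.001,0,0,0,0,1,-0.035,-0.001,0,0,0,0,1,-0.035,-0.001,0,0,0,0,1,-0.035,-0.001,0,0,0,0])

```text
time_s: 8.12
eef_pos: [0.4915, 0.2912, 0.1986]
eef_rot: [0.707, 0.707, 0.0, 0.0]
wrist_force: [0.7, -0.4, 0.6]
width: 1.0
grasp_force: 0.0
```

Call:
drive_tool(motion=[1,-0.035,-0.001,0,0,0,0,1,-0.035,-0.001,0,0,0,0,1,-0.035,-0.001,0,0,0,0,1,-0.035,-0.001,0,0,0,0,1,-0.035,-0.001,0,0,0,0,1,-0.035,-0.001,0,0,0,0,1,-0.035,-0.001,0,0,0,0,1,-0.035,-0.001,0,0,0,0])

```text
time_s: 8.78
eef_pos: [0.4833, 0.0107, 0.1988]
eef_rot: [0.707, 0.707, 0.0, 0.001]
wrist_force: [1.7, -0.5, -0.6]
width: 0.998
grasp_force: 0.0
```

Call:
drive_tool(motion=[1,-0.035,-0.001,0,0,0,0,1,-0.035,-0.001,0,0,0,0,1,-0.028,-0.001,0,0,0,0,1,-0.015,-0.0005,0,0,0,0,1,0,0,0,0,0,0,1,0,0,0,0,0,0,1,0,0,0,0,0,0])

```text
time_s: 9.37
eef_pos: [0.4798, -0.1, 0.1983]
eef_rot: [0.707, 0.707, 0.0, -0.0]
wrist_force: [-0.5, 0.7, 0.2]
width: 0.999
grasp_force: 0.0
```

Call:
drive_tool(motion=[1,-0.0155,0.001,0,0,0,0,1,0,0,0.025,0,0,0,1,0,0,0.03,0,0,0,1,0,0,0.028,0,0,0,1,0,0,0.022,0,0,0,1,0,0,0.015,0,0,0,1,0,0,0.008,0,0,0,1,0,0,0,0,0,0])

```text
time_s: 10.03
eef_pos: [0.4795, -0.1144, 0.0684]
eef_rot: [0.707, 0.707, -0.001, -0.002]
wrist_force: [-0.2, 0.0, -0.4]
width: 1.0
grasp_force: 0.0
```

Call:
drive_tool(motion=[0.9,0,0,0,0,0,0,0.8,0,0,0,0,0,0,0.7,0,0,0,0,0,0,0.6,0,0,0,0,0,0,0.3,0,0,0,0,0,0,0.3,0,0,0,0,0,0,0.3,0,0,0,0,0,0,0.3,0,0,0,0,0,0], newtons=25)

```text
time_s: 10.7
eef_pos: [0.4815, -0.1164, 0.0716]
eef_rot: [0.708, 0.707, 0.0, 0.001]
wrist_force: [-0.6, 1.2, 4.6]
width: 0.526
grasp_force: 25.2
```

Call:
drive_tool(motion=[0.3,0,0,-0.01,0,0,0,0.3,0,0,-0.02,0,0,0,0.3,0,0,-0.025,0,0,0,0.3,0,0,-0.025,0,0,0,0.3,0.0064,0,-0.01,0,0,0,0.3,0.02,0.001,0,0,0,0,0.3,0.03,0.001,0,0,0,0,0.3,0.033,0.001,0,0,0,0])

```text
time_s: 11.37
eef_pos: [0.4838, -0.0263, 0.1607]
eef_rot: [0.708, 0.706, 0.0, 0.0]
wrist_force: [0.9, 0.5, -0.9]
width: 0.529
grasp_force: 26.0
```

Call:
drive_tool(motion=[0.3,0.033,0.001,0,0,0,0,0.3,0.033,0.001,0,0,0,0,0.3,0.033,0.001,0,0,0,0,0.3,0.033,0.001,0,0,0,0,0.3,0.033,0.001,0,0,0,0,0.3,0.033,0.001,0,0,0,0,0.3,0.033,0.001,0,0,0,0,0.3,0.033,0.001,0,0,0,0])

```text
time_s: 12.03
eef_pos: [0.4913, 0.2392, 0.1601]
eef_rot: [0.707, 0.707, -0.0, -0.0]
wrist_force: [0.6, -0.6, -1.4]
width: 0.527
grasp_force: 26.0
```

Call:
drive_tool(motion=[0.3,0.033,0.001,0,0,0,0,0.3,0.03,0.001,0,0,0,0,0.3,0.025,0.001,0,0,0,0,0.3,0.015,0.001,0,0,0,0,0.3,0.01,0,0,0,0,0,0.3,0,0,0,0,0,0,0.3,0,0,0,0,0,0,0.3,0,0,0,0,0,0])

```text
time_s: 12.7
eef_pos: [0.4962, 0.349, 0.16]
eef_rot: [0.708, 0.706, -0.001, 0.0]
wrist_force: [-0.5, 0.3, -0.8]
width: 0.525
grasp_force: 26.0
```

Call:
drive_tool(motion=[0.3,0,0,0.015,0,0,0,0.3,0,0,0.02,0,0,0,0.3,0,0,0.015,0,0,0,0.3,0,0,0.01,0,0,0,0.3,0,0,0.005,0,0,0,0.3,0,0,0.0015,0,0,0,0.3,0,0,0,0,0,0,0.3,0,0,0,0,0,0])

```text
time_s: 13.37
eef_pos: [0.4969, 0.3503, 0.0947]
eef_rot: [0.708, 0.707, 0.001, 0.0]
wrist_force: [-0.8, -0.1, -0.8]
width: 0.531
grasp_force: 26.0
```

Call:
drive_tool(motion=[0.9,0,0,0,0,0,0,0.9,0,0,0,0,0,0,0.9,0,0,0,0,0,0,0.9,0,0,0,0,0,0,0.9,0,0,-0.02,0,0,0,0.9,0,0,-0.03,0,0,0,0.9,0,0,-0.035,0,0,0,0.9,0,0,-0.025,0,0,0])

```text
time_s: 14.03
eef_pos: [0.4968, 0.3506, 0.2067]
eef_rot: [0.707, 0.707, 0.001, 0.0]
wrist_force: [0.2, 0.5, 0.8]
width: 0.901
grasp_force: 0.0
```

Call:
drive_tool(motion=[0.9,0,0,0,0,0,-7,0.9,0,0,0,0,0,-7,0.9,0,0,0,0,0,-7,0.9,0,0,0,0,0,-7,0.9,0,0,0,0,0,-7,0.9,0,0,0,0,0,-7,0.9,0,0,0,0,0,-7,0.9,0,0,0,0,0,-7])

```text
time_s: 14.7
eef_pos: [0.4962, 0.3504, 0.2039]
eef_rot: [0.29, 0.957, 0.0, 0.0]
wrist_force: [0.0, -0.2, -0.8]
width: 0.9
grasp_force: 0.0
```

Call:
drive_tool(motion=[0.9,0,0,0,0,0,-7,0.9,0,0,0,0,0,-7,0.9,0,0,0,0,0,-7,0.9,0,0,0,0,0,-7,0.9,0,0,0,0,0,-6,0.9,0,0,0,0,0,0,0.9,0,0,0,0,0,0])

```text
time_s: 15.28
eef_pos: [0.4962, 0.3504, 0.2039]
eef_rot: [0.002, 1.0, 0.0, 0.0]
wrist_force: [-0.1, 0.9, -0.1]
width: 0.9
grasp_force: 0.0
```

Call:
drive_tool(motion=[0.9,0.001,-0.015,0,0,0,0,0.9,0.0017,-0.025,0,0,0,0,0.9,0.0017,-0.035,0,0,0,0,0.9,0.0017,-0.035,0,0,0,0,0.9,0.0017,-0.035,0,0,0,0,0.9,0.0017,-0.035,0,0,0,0,0.9,0.0017,-0.035,0,0,0,0,0.9,0.0017,-0.035,0,0,0,0])

```text
time_s: 15.95
eef_pos: [0.4828, 0.0988, 0.2041]
eef_rot: [0.002, 1.0, 0.0, 0.0]
wrist_force: [1.2, -0.9, 0.3]
width: 0.9
grasp_force: 0.0
```

Call:
drive_tool(motion=[0.9,0.0017,-0.035,0,0,0,0,0.9,0.0017,-0.035,0,0,0,0,0.9,0.0017,-0.03,0,0,0,0,0.9,0.0017,-0.025,0,0,0,0,0.9,0.0014,-0.015,0,0,0,0,0.9,0,0,0,0,0,0,0.9,0,0,0,0,0,0,0.9,0,0,0,0,0,0])

```text
time_s: 16.62
eef_pos: [0.4748, -0.0392, 0.2039]
eef_rot: [0.001, 1.0, 0.0, 0.0]
wrist_force: [0.8, -0.2, 0.3]
width: 0.9
grasp_force: 0.0
```

Run:
```python
from h import *
snap("wrist","w2");snap("side","s2");print(state()["eef_pos"])
```

```text
[ 0.47480363 -0.03870724  0.20380552]
```

View pics/w2.png

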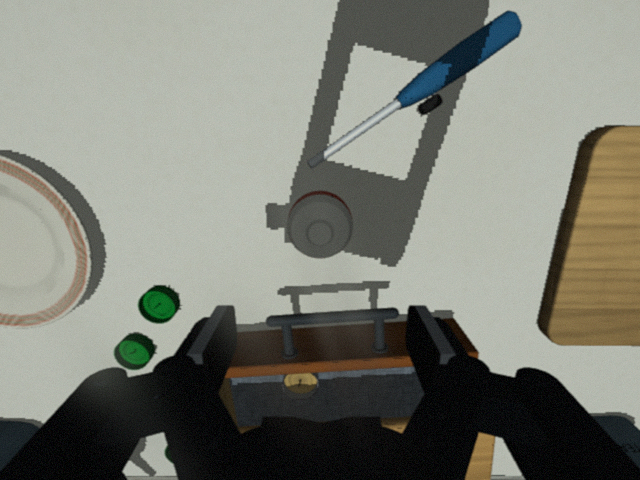

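The timer outline is centred at (320,224), knob at (320,233), and the lighter tip at (315,162).

Run:
```python
from h import *
W=np.load("pics/w2.npz")
print("knob",ray(W,320,233,.05),"body",ray(W,320,226,.025),"ltip",ray(W,315,162,.008))
```

```text
knob [ 0.4732 -0.0392  0.05  ] body [ 0.4738 -0.0393  0.025 ] ltip [ 0.4177 -0.0437  0.008 ]
```

Call:
drive_tool(motion=[0.9,0,0,0.025,0,0,0,0.9,0,0,0.03,0,0,0,0.9,0,0,0.03,0,0,0,0.9,0,0,0.02,0,0,0,0.9,0,0,0,0,0,0,0.9,0,0,0,0,0,0])

```text
time_s: 17.22
eef_pos: [0.4739, -0.0387, 0.098]
eef_rot: [0.0, 1.0, 0.0, -0.001]
wrist_force: [0.1, -0.3, -0.8]
width: 0.903
grasp_force: 0.0
```

Call:
drive_tool(motion=[0.9,0,0,0.02,0,0,0,0.9,0,0,0.02,0,0,0,0.9,0,0,0.015,0,0,0,0.9,0,0,0.009,0,0,0,0.9,0,0,0.004,0,0,0,0.9,0,0,0,0,0,0])

```text
time_s: 17.72
eef_pos: [0.4753, -0.0396, 0.0313]
eef_rot: [0.0, 1.0, -0.0, 0.0]
wrist_force: [-0.5, 0.4, 0.0]
width: 0.902
grasp_force: 0.0
```

Call:
drive_tool(motion=[0.8,0,0,0,0,0,0,0.7,0,0,0,0,0,0,0.6,0,0,0,0,0,0,0.4,0,0,0,0,0,0,0.4,0,0,0,0,0,0,0.4,0,0,0,0,0,0], newtons=25)

```text
time_s: 18.22
eef_pos: [0.4759, -0.04, 0.0325]
eef_rot: [0.001, 1.0, -0.0, 0.001]
wrist_force: [-1.4, 1.1, 5.2]
width: 0.673
grasp_force: 26.1
```

Call:
drive_tool(motion=[0.4,0,0,-0.01,0,0,0,0.4,0,0,-0.02,0,0,0,0.4,0,0,-0.025,0,0,0,0.4,0,0.01,-0.015,0,0,0,0.4,-0.002,0.025,0,0,0,0,0.4,-0.002,0.03,0,0,0,0,0.4,-0.002,0.035,0,0,0,0,0.4,-0.002,0.035,0,0,0,0])

```text
time_s: 18.88
eef_pos: [0.4833, 0.0964, 0.1023]
eef_rot: [0.001, 1.0, 0.0, 0.001]
wrist_force: [0.6, -0.2, -0.9]
width: 0.676
grasp_force: 27.6
```

Call:
drive_tool(motion=[0.4,-0.002,0.035,0,0,0,0,0.4,-0.002,0.035,0,0,0,0,0.4,-0.002,0.035,0,0,0,0,0.4,-0.001,0.03,0,0,0,0,0.4,0,0.017,0,0,0,0,0.4,0,0.008,0,0,0,0,0.4,0,0,0,0,0,0,0.4,0,0,0,0,0,0])

```text
time_s: 19.55
eef_pos: [0.49, 0.2549, 0.1011]
eef_rot: [0.0, 1.0, -0.0, 0.0]
wrist_force: [-0.4, 0.5, -1.1]
width: 0.672
grasp_force: 27.6
```

Call:
drive_tool(motion=[0.4,0,0,0.012,0,0,0,0.4,0,0,0.015,0,0,0,0.4,0,0,0.01,0,0,0,0.4,0,0,0.006,0,0,0,0.4,0,0,0.003,0,0,0,0.4,0,0,0.001,0,0,0,0.4,0,0,0,0,0,0,0.4,0,0,0,0,0,0])

```text
time_s: 20.22
eef_pos: [0.4903, 0.2547, 0.0542]
eef_rot: [0.001, 1.0, -0.0, -0.0]
wrist_force: [-2.6, -1.6, 4.1]
width: 0.676
grasp_force: 28.2
```

Call:
drive_tool(motion=[0.88,0,0,0,0,0,0,0.88,0,0,0,0,0,0,0.88,0,0,0,0,0,0,0.88,0,0,0,0,0,0,0.88,0,0,-0.02,0,0,0,0.88,0,0,-0.03,0,0,0,0.88,0,0,-0.03,0,0,0,0.88,0,0,-0.02,0,0,0])

```text
time_s: 20.88
eef_pos: [0.4909, 0.2557, 0.1565]
eef_rot: [0.0, 1.0, 0.0, 0.001]
wrist_force: [0.7, 0.6, 1.2]
width: 0.881
grasp_force: 0.0
```

Run:
```python
from h import *
snap("scene","s3");print(state()["eef_pos"])
```

```text
[0.49318147 0.2565288  0.1605692 ]
```

View pics/s3.png

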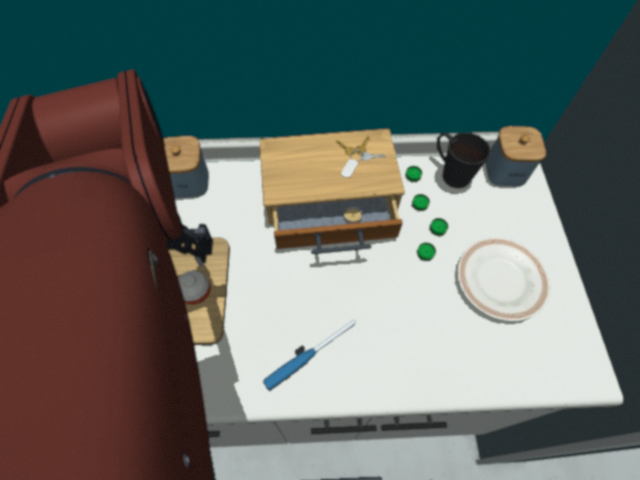

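Scene view: timer upright on the board (195,287), lighter and drawer unchanged. Now the handle from w2.

Run:
```python
from h import *
W=np.load("pics/w2.npz")
a,b=ray(W,267,321,.058),ray(W,398,314,.058);print(a,b,(a+b)/2)
print("panel top front edge",ray(W,320,361,.073),ray(W,320,372,.073))
P=W["P"].reshape(-1,3)
for z0,z1,x0,x1 in((.054,.068,.53,.565),(.069,.08,.56,.61)):
    q=P[(P[:,2]>z0)&(P[:,2]<z1)&(P[:,0]>x0)&(P[:,0]<x1)&(abs(P[:,1]+.03)<.03)];print(len(q),q.mean(0),np.percentile(q[:,0],[2,98]),np.polyfit(q[:,1]+.03,q[:,0],1))
```

```text
[ 0.5534 -0.0874  0.058 ] [0.5467 0.0303 0.058 ] [ 0.55005 -0.02855  0.058  ]
panel top front edge [ 0.585  -0.0397  0.073 ] [ 0.5968 -0.0397  0.073 ]
760 [ 0.54763961 -0.02999767  0.06085798] [0.54295364 0.55383748] [-0.07263078  0.54763978]
849 [ 0.5901258  -0.02996916  0.07195825] [0.58406631 0.59758256] [-0.07119711  0.59012799]
```

Call:
drive_tool(motion=[0.3,-0.004,-0.015,0,0,0,0,0,-0.008,-0.03,0,0,0,0,0,-0.008,-0.03,0,0,0,0,0,-0.008,-0.03,0,0,0,0,0,-0.008,-0.03,0,0,0,0,0,-0.008,-0.03,0,0,0,0,0,-0.008,-0.03,0,0,0,0,0,-0.008,-0.03,0,0,0,0])

```text
time_s: 21.6
eef_pos: [0.55, 0.0288, 0.1536]
eef_rot: [0.0, 1.0, 0.0, 0.0]
wrist_force: [-0.1, 0.0, -1.0]
width: -0.0
grasp_force: 0.0
```

Call:
drive_tool(motion=[0,-0.008,-0.03,0,0,0,0,0,-0.006,-0.02,0,0,0,0,0,-0.002,-0.01,0,0,0,0,0,0,0,0,0,0,-4.3,0,0,0,0,0,0,0,0,0,0,0,0,0,0,0,0,0,0,0,0,0])

```text
time_s: 22.18
eef_pos: [0.5655, -0.0289, 0.1536]
eef_rot: [-0.037, 0.999, 0.0, -0.0]
wrist_force: [0.1, 0.1, -0.0]
width: 0.002
grasp_force: 0.0
```

Call:
drive_tool(motion=[0,-0.0035,0,0.015,0,0,0,0,0,0,0.02,0,0,0,0,0,0,0.015,0,0,0,0,0,0,0.008,0,0,0,0,0,0,0.004,0,0,0,0,0,0,0.004,0,0,0,0,0,0,0,0,0,0])

```text
time_s: 22.77
eef_pos: [0.5692, -0.0292, 0.0877]
eef_rot: [-0.037, 0.999, 0.0, -0.0]
wrist_force: [-0.1, -0.4, -1.1]
width: -0.001
grasp_force: 0.0
```

Call:
drive_tool(motion=[0,0,0,0.005,0,0,0,0,0,0,0.005,0,0,0,0,0,0,0.005,0,0,0,0,0,0,0.005,0,0,0,0,0,0,0.005,0,0,0,0,0,0,0.003,0,0,0,0,0,0,0,0,0,0])

```text
time_s: 23.35
eef_pos: [0.5685, -0.0294, 0.0587]
eef_rot: [-0.037, 0.999, 0.0, -0.001]
wrist_force: [0.4, -0.0, 0.1]
width: 0.0
grasp_force: 0.0
```

Call:
drive_tool(motion=[0,0.003,0,0,0,0,0,0,0.004,0,0,0,0,0,0,0.005,0,0,0,0,0,0,0.007,0,0,0,0,0,0,0.008,0,0,0,0,0,0,0.008,0,0,0,0,0,0,0.008,0,0,0,0,0,0,0.007,0,0,0,0,0])

```text
time_s: 24.02
eef_pos: [0.5185, -0.0334, 0.0601]
eef_rot: [-0.037, 0.999, -0.0, 0.0]
wrist_force: [1.8, 0.6, 1.0]
width: -0.0
grasp_force: 0.8
```

Call:
drive_tool(motion=[0,0.005,0,0,0,0,0,0,0.004,0,0,0,0,0,0,0.003,0,0,0,0,0,0,0.002,0,0,0,0,0,0,0.002,0,0,0,0,0,0,0.001,0,0,0,0,0,0,0,0,0,0,0,0])

```text
time_s: 24.6
eef_pos: [0.5022, -0.0345, 0.0597]
eef_rot: [-0.037, 0.999, 0.0, -0.0]
wrist_force: [0.8, -0.0, 0.4]
width: -0.0
grasp_force: 0.1
```

Call:
drive_tool(motion=[0,0.001,0,0,0,0,0,0,0.002,0,0,0,0,0,0,0.002,0,0,0,0,0,0,0.002,0,0,0,0,0,0,0.002,0,0,0,0,0,0,0.001,0,0,0,0,0,0,0,0,0,0,0,0])

```text
time_s: 25.18
eef_pos: [0.5002, -0.035, 0.0614]
eef_rot: [-0.036, 0.999, -0.0, 0.009]
wrist_force: [30.9, 5.8, -22.9]
width: 0.003
grasp_force: 15.2
```

Call:
drive_tool(motion=[0,-0.006,0,0,0,0,0,0,-0.006,0,0,0,0,0,0,0,0,0,0,0,0,0,0,0,-0.01,0,0,0,0,0,0,-0.02,0,0,0,0,0,0,-0.03,0,0,0,0,0,0,-0.04,0,0,0,0,0,0,-0.04,0,0,0])

```text
time_s: 25.85
eef_pos: [0.5025, -0.0341, 0.2007]
eef_rot: [-0.037, 0.999, 0.0, -0.002]
wrist_force: [1.7, -0.7, 1.0]
width: -0.003
grasp_force: 0.0
```

Call:
drive_tool(motion=[0.5,0,0,0,0,0,0,0.5,0,0,0,0,0,0,0.7,0,0,0,0,0,0,0.7,0,0,0,0,0,0])

```text
time_s: 26.18
eef_pos: [0.5031, -0.0342, 0.1983]
eef_rot: [-0.037, 0.999, 0.0, -0.001]
wrist_force: [-0.3, 0.8, -1.1]
width: 0.567
grasp_force: 0.0
```

Run:
```python
from h import *
snap("wrist","w4");s=state();print(s["eef_pos"],s["eef_rot"])
```

```text
[ 0.5029977  -0.03412646  0.19801623] [-3.69888455e-02  9.99314059e-01  4.06981148e-04 -1.75259527e-03]
```

View pics/w4.png

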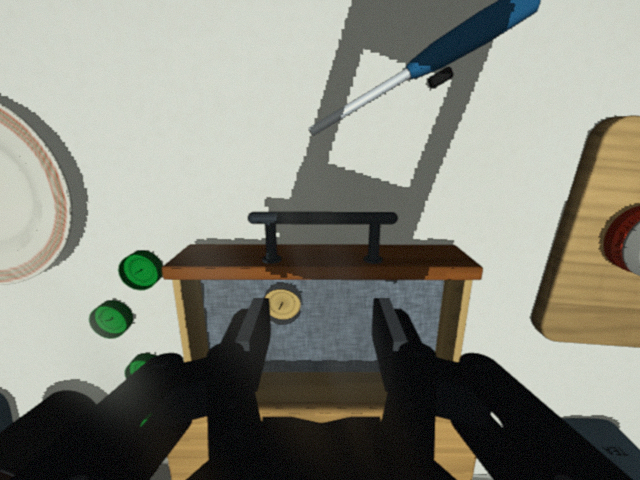

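The drawer is fully out; the tea light is at (283,304), near the panel.

Run:
```python
from h import *
from scipy.spatial.transform import Rotation as R
W=np.load("pics/w4.npz");f=W["frame"].astype(int);s=state()
h=cv2.cvtColor(W["frame"],cv2.COLOR_RGB2HSV);m=np.zeros((480,640),np.uint8);m[283:325,262:304]=((h[283:325,262:304,1]>70)&(h[283:325,262:304,2]>90))
v,u=np.nonzero(m);(cu,cv),r=cv2.minEnclosingCircle(np.c_[u,v].astype(np.float32));print(cu,cv,r,m.sum())
for p in((cu,cv),(283,304)):
    t=ray(W,*p,.035);print("tea",t,"tool delta",R.from_quat(s["eef_rot"]).inv().apply(t-s["eef_pos"]))
print("panel inner top edge",ray(W,283,279,.073),"bar",ray(W,322,217,.058))
S=np.load("pics/s3.npz");hs=cv2.cvtColor(S["frame"],cv2.COLOR_RGB2HSV)
P=S["P"].reshape(-1,3);c=np.array([.492,-.35])
q=P[(np.hypot(*(P[:,:2]-c).T)<.12)&(P[:,2]>.012)];d=cv2.fitEllipse(cv2.convexHull(q[:,:2].astype(np.float32)));print("plate depth",d)
g=cv2.cvtColor(S["frame"],cv2.COLOR_RGB2GRAY);print("plate ray",ray(S,503.5,278.5,.02))
```

```text
282.0 302.5 18.200374603271484 814
tea [ 0.5743 -0.0649  0.035 ] tool delta [-0.06939781 -0.03611412  0.16274223]
tea [ 0.5758 -0.0639  0.035 ] tool delta [-0.07096763 -0.03522775  0.16273762]
panel inner top edge [ 0.5331 -0.0615  0.073 ] bar [ 0.4839 -0.0339  0.058 ]
plate depth ((0.49273064732551575, -0.3523763120174408), (0.17811356484889984, 0.18066203594207764), 31.329872131347656)
plate ray [ 0.4904 -0.352   0.02  ]
```

Call:
drive_tool(motion=[0.68,-0.015,-0.008,0,0,0,0,0.68,-0.02,-0.01,0,0,0,0,0.68,-0.02,-0.01,0,0,0,0,0.68,-0.015,-0.008,0.01,0,0,0,0.68,0,0,0.025,0,0,0,0.68,0,0,0.03,0,0,0,0.68,0,0,0.015,0,0,0,0.68,0,0,0,0,0,0])

```text
time_s: 26.9
eef_pos: [0.5724, -0.0641, 0.1132]
eef_rot: [-0.037, 0.999, 0.002, -0.006]
wrist_force: [-1.0, 0.9, -0.5]
width: 0.682
grasp_force: 0.0
```

Call:
drive_tool(motion=[0.68,0,0,0,0,0,0,0.68,0,0,0,0,0,0])

```text
time_s: 27.07
eef_pos: [0.5771, -0.0651, 0.1202]
eef_rot: [-0.037, 0.999, -0.0, 0.0]
wrist_force: [0.0, 0.4, 0.1]
width: 0.683
grasp_force: 0.0
```

Call:
drive_tool(motion=[0.68,0.001,0,0.015,0,0,0,0.68,0,0,0.018,0,0,0,0.68,0,0,0.015,0,0,0,0.68,0,0,0.012,0,0,0,0.68,0,0,0.008,0,0,0,0.68,0,0,0.005,0,0,0,0.68,0,0,0,0,0,0,0.68,0,0,0,0,0,0])

```text
time_s: 27.73
eef_pos: [0.5764, -0.0652, 0.0474]
eef_rot: [-0.037, 0.999, -0.0, 0.0]
wrist_force: [-0.3, -0.2, -0.6]
width: 0.683
grasp_force: 0.0
```

Call:
drive_tool(motion=[0.6,0,0,0,0,0,0,0.55,0,0,0,0,0,0,0.5,0,0,0,0,0,0,0.45,0,0,0,0,0,0,0.35,0,0,0,0,0,0,0.3,0,0,0,0,0,0,0.3,0,0,0,0,0,0], newtons=20)

```text
time_s: 28.32
eef_pos: [0.5763, -0.0652, 0.0474]
eef_rot: [-0.037, 0.999, -0.0, 0.0]
wrist_force: [-1.0, 0.3, 4.8]
width: 0.426
grasp_force: 20.1
```

Call:
drive_tool(motion=[0.3,0,0,-0.008,0,0,0,0.3,0,0,-0.02,0,0,0,0.3,0,0,-0.03,0,0,0,0.3,0,0,-0.035,0,0,0,0.3,0,0,-0.02,0,0,0,0.3,0,0,-0.005,0,0,4.3,0.3,0.01,-0.013,0,0,0,0,0.3,0.019,-0.025,0,0,0,0])

```text
time_s: 28.98
eef_pos: [0.5482, -0.1019, 0.1663]
eef_rot: [-0.001, 1.0, -0.0, 0.002]
wrist_force: [0.3, -0.7, 0.4]
width: 0.425
grasp_force: 20.1
```

Call:
drive_tool(motion=[0.3,0.022,-0.03,0,0,0,0,0.3,0.022,-0.03,0,0,0,0,0.3,0.022,-0.03,0,0,0,0,0.3,0.015,-0.02,0,0,0,0,0.3,0.006,-0.008,0,0,0,0,0.3,0,0,0,0,0,0,0.3,0,0,0,0,0,0])

```text
time_s: 29.57
eef_pos: [0.4599, -0.2209, 0.165]
eef_rot: [0.001, 1.0, 0.0, 0.0]
wrist_force: [1.3, -0.1, 0.9]
width: 0.429
grasp_force: 20.2
```

Run:
```python
from h import *
snap("wrist","w5");s=state();print(s["eef_pos"],s["eef_rot"],s["width"])
```

```text
[ 0.46023979 -0.22036922  0.16492515] [5.79083109e-04 9.99999775e-01 2.50324510e-04 2.25942605e-04] 0.42389717510813407
```

View pics/w5.png

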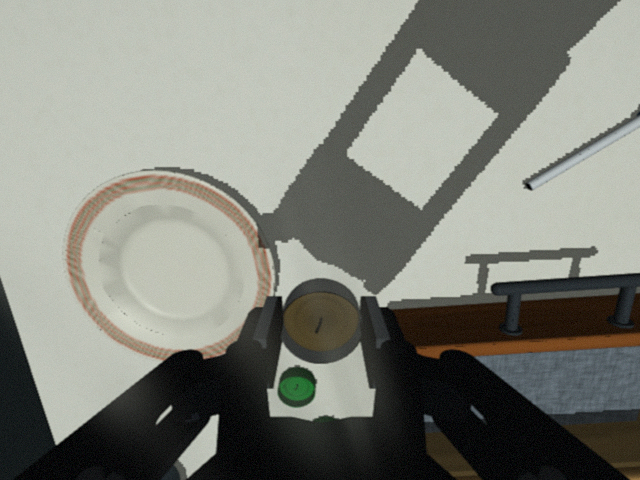

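The plate's rim spans u 66–274, v 170–359, and the tea light is held level at (321,321).

Run:
```python
from h import *
W=np.load("pics/w5.npz")
print("tea",ray(W,321,318,.1525))
P=W["P"]; d=W["depth"]
c=np.array([.493,-.351]); Q=P.reshape(-1,3); r=np.hypot(*(Q[:,:2]-c).T); k=(r<.12)&(Q[:,2]>.013)&(Q[:,2]<.03); q=Q[k]
print(len(q),cv2.fitEllipse(cv2.convexHull(q[:,:2].astype(np.float32))))
h=cv2.cvtColor(W["frame"],cv2.COLOR_RGB2HSV); m=((h[...,0]<15)&(h[...,1]>45)&(h[...,2]>80)); m[:160]=0;m[370:]=0;m[:,:60]=0;m[:,280:]=0
m[340:,200:]=0
v,u=np.nonzero(m); X=np.array([ray(W,a,b,.02) for a,b in zip(u,v)]); print(len(X))
hull=cv2.convexHull(X[:,:2].astype(np.float32))[:,0]
print(circ(hull[:,0].astype(float),hull[:,1].astype(float),6,.006), circ(X[:,0],X[:,1],6,.015))
for a,b in((66,255),(274,275),(160,170),(165,358)): print(ray(W,a,b,.021))
```

```text
tea [ 0.4569 -0.2203  0.1525]
19409 ((0.4928205609321594, -0.35052475333213806), (0.1761360615491867, 0.18039490282535553), 23.52933120727539)
3209
(np.float64(0.4933727694441696), np.float64(-0.3508682374540605), np.float64(0.08592255748318704)) (np.float64(0.4932755943806892), np.float64(-0.35028979559952217), np.float64(0.08084150799911888))
[ 0.474  -0.4335  0.021 ]
[ 0.4927 -0.2604  0.021 ]
[ 0.4046 -0.3441  0.021 ]
[ 0.5764 -0.366   0.021 ]
```

Call:
drive_tool(motion=[0.3,-0.004,-0.015,0,0,0,0,0.3,-0.008,-0.03,0,0,0,0,0.3,-0.0085,-0.03,0,0,0,0,0.3,-0.008,-0.03,0,0,0,0,0.3,-0.005,-0.018,0.005,0,0,0,0.3,-0.002,-0.007,0.015,0,0,0,0.3,0,0,0.025,0,0,0,0.3,0,0,0.025,0,0,0])

```text
time_s: 30.28
eef_pos: [0.4973, -0.3509, 0.0947]
eef_rot: [-0.0, 1.0, -0.001, 0.001]
wrist_force: [0.5, 0.5, -0.6]
width: 0.429
grasp_force: 20.2
```

Call:
drive_tool(motion=[0.3,0,0,0.018,0,0,0,0.3,0,0,0.012,0,0,0,0.3,0,0,0.008,0,0,0,0.3,0,0,0.006,0,0,0,0.3,0,0,0,0,0,0,0.3,0,0,0,0,0,0])

```text
time_s: 30.78
eef_pos: [0.4958, -0.3511, 0.0515]
eef_rot: [0.0, 1.0, -0.0, 0.0]
wrist_force: [0.3, -0.1, 0.6]
width: 0.43
grasp_force: 20.2
```

Lower another 14.5 mm gently.

Call:
drive_tool(motion=[0.3,0,0,0.005,0,0,0,0.3,0,0,0.004,0,0,0,0.3,0,0,0.003,0,0,0,0.3,0,0,0.002,0,0,0,0.3,0,0,0,0,0,0,0.3,0,0,0,0,0,0])

```text
time_s: 31.28
eef_pos: [0.495, -0.3511, 0.0367]
eef_rot: [0.001, 1.0, 0.0, -0.0]
wrist_force: [0.3, 0.1, 0.1]
width: 0.427
grasp_force: 20.2
```

Call:
drive_tool(motion=[0.47,0,0,0,0,0,0,0.55,0,0,0,0,0,0,0.6,0,0,0,0,0,0,0.6,0,0,0,0,0,0,0.6,0,0,-0.008,0,0,0,0.6,0,0,-0.02,0,0,0,0.6,0,0,-0.035,0,0,0,0.6,0,0,-0.035,0,0,0])

```text
time_s: 31.95
eef_pos: [0.4941, -0.3502, 0.135]
eef_rot: [0.001, 1.0, 0.001, -0.001]
wrist_force: [0.7, -0.6, 0.5]
width: 0.601
grasp_force: 0.0
```

Call:
drive_tool(motion=[0.3,0.02,0.02,-0.02,0,0,0,0,0.025,0.03,0,0,0,0,0,0.02,0.03,0,0,0,0,0,0.01,0.03,0,0,0,0,0,0.005,0.03,0,0,0,0,0,0,0.01,0,0,0,0,0,0,0,0,0,0,0,0,0,0,0,0,0,0])

```text
time_s: 32.62
eef_pos: [0.4159, -0.2013, 0.1557]
eef_rot: [-0.0, 1.0, -0.001, 0.001]
wrist_force: [-0.0, 0.2, 0.2]
width: 0.005
grasp_force: 0.0
```

Run:
```python
from h import *
snap("wrist","w6");s=state();print(s["eef_pos"],s["eef_rot"],s["width"])
```

```text
[ 0.41602291 -0.20190062  0.15561953] [ 2.25430813e-04  9.99999446e-01 -7.61543759e-04  6.90599905e-04] 0.005864559465232401
```

View pics/w6.png

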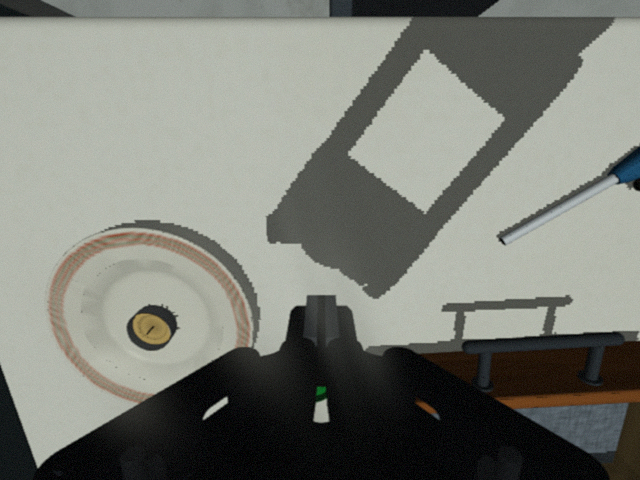

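The tea light stands upright on the plate at (152,326).

Run:
```python
from h import *
W=np.load("pics/w6.npz")
print("tea",ray(W,152,327,.024))
h=cv2.cvtColor(W["frame"],cv2.COLOR_RGB2HSV); m=((h[...,0]<15)&(h[...,1]>45)&(h[...,2]>80)); m[:225]=0;m[400:]=0;m[:,:42]=0;m[:,260:]=0;m[300:352,120:185]=0;m[340:,200:]=0
v,u=np.nonzero(m); X=np.array([ray(W,a,b,.02) for a,b in zip(u,v)]); hull=cv2.convexHull(X[:,:2].astype(np.float32))[:,0].astype(float)
print(circ(hull[:,0],hull[:,1],6,.006), circ(X[:,0],X[:,1],6,.015))
```

```text
tea [ 0.4924 -0.3464  0.024 ]
(np.float64(0.4940479800998538), np.float64(-0.3501247705140125), np.float64(0.0863386312059125)) (np.float64(0.4936300722644659), np.float64(-0.34999466402481827), np.float64(0.08125940963975599))
```

Call:
drive_tool(motion=[0,-0.003,0.015,0,0,0,0,0,-0.005,0.03,0,0,0,0,0,-0.006,0.035,0,0,0,0,0,-0.006,0.035,0,0,0,0,0,-0.005,0.03,0,0,0,0,0,-0.004,0.02,0,0,0,-4.3,0,0,0,0,0,0,0,0,0,0,0,0,0,0])

```text
time_s: 33.33
eef_pos: [0.4453, -0.0363, 0.155]
eef_rot: [-0.037, 0.999, -0.0, 0.0]
wrist_force: [-0.5, -0.2, 0.2]
width: -0.003
grasp_force: 0.0
```

Call:
drive_tool(motion=[0,0,0,0.02,0,0,0,0,0,0,0.03,0,0,0,0,0,0,0.025,0,0,0,0,0,0,0.015,0,0,0,0,0,0,0.005,0,0,0,0,-0.005,0,0,0,0,0,0,-0.007,0,0,0,0,0,0,-0.005,0,0,0,0,0])

```text
time_s: 34.0
eef_pos: [0.4638, -0.0358, 0.0614]
eef_rot: [-0.036, 0.999, -0.001, 0.002]
wrist_force: [0.4, -0.6, 1.2]
width: -0.001
grasp_force: 0.0
```

Call:
drive_tool(motion=[0,-0.005,0,0,0,0,0,0,-0.007,0,0,0,0,0,0,-0.01,0,0,0,0,0,0,-0.013,0,0,0,0,0,0,-0.013,0,0,0,0,0,0,-0.013,0,0,0,0,0,0,-0.013,0,0,0,0,0,0,-0.013,0,0,0,0,0])

```text
time_s: 34.67
eef_pos: [0.5494, -0.0282, 0.06]
eef_rot: [-0.037, 0.999, -0.0, 0.0]
wrist_force: [-1.5, -1.7, 1.7]
width: -0.003
grasp_force: 0.9
```

Call:
drive_tool(motion=[0,-0.012,0,0,0,0,0,0,-0.01,0,0,0,0,0,0,-0.008,0,0,0,0,0,0,-0.006,0,0,0,0,0,0,-0.004,0,0,0,0,0,0,0,0,0,0,0,0])

```text
time_s: 35.17
eef_pos: [0.5891, -0.0252, 0.06]
eef_rot: [-0.037, 0.999, -0.0, 0.001]
wrist_force: [0.2, 0.4, -0.2]
width: -0.006
grasp_force: 0.0
```

Call:
drive_tool(motion=[0,-0.002,0,0,0,0,0,0,-0.002,0,0,0,0,0,0,-0.002,0,0,0,0,0,0,-0.002,0,0,0,0,0,0,-0.001,0,0,0,0,0,0,0,0,0,0,0,0])

```text
time_s: 35.67
eef_pos: [0.5971, -0.0247, 0.0598]
eef_rot: [-0.037, 0.999, 0.0, 0.0]
wrist_force: [0.4, 0.3, 0.6]
width: -0.002
grasp_force: 0.1
```

Call:
drive_tool(motion=[0,-0.002,0,0,0,0,0,0,-0.002,0,0,0,0,0,0,-0.002,0,0,0,0,0,0,0,0,0,0,0,0])

```text
time_s: 36.0
eef_pos: [0.599, -0.0245, 0.0595]
eef_rot: [-0.037, 0.999, 0.0, -0.005]
wrist_force: [-18.5, -1.6, 14.6]
width: 0.001
grasp_force: 9.5
```

Call:
drive_tool(motion=[0,0.006,0,0,0,0,0,0,0.012,0,0,0,0,0,0,0.012,0,0,0,0,0,0.3,0,0,-0.02,0,0,0,0.6,0,0,-0.03,0,0,0,0.88,0,0,-0.035,0,0,0,0.88,0,0,-0.025,0,0,4.3,0.88,0,0,0,0,0,0])

```text
time_s: 36.67
eef_pos: [0.5775, -0.0272, 0.1772]
eef_rot: [0.002, 1.0, -0.001, 0.006]
wrist_force: [0.7, 0.5, 1.3]
width: 0.71
grasp_force: 0.0
```

Call:
drive_tool(motion=[0.88,0.005,0.015,0,0,0,0,0.88,0.01,0.03,0,0,0,0,0.88,0.01,0.035,0,0,0,0,0.88,0.01,0.035,0,0,0,0,0.88,0.01,0.035,0,0,0,0,0.88,0.01,0.035,0,0,0,0,0.88,0.01,0.035,0,0,0,0,0.88,0.01,0.03,0,0,0,0])

```text
time_s: 37.33
eef_pos: [0.4965, 0.2261, 0.1686]
eef_rot: [-0.0, 1.0, 0.0, -0.001]
wrist_force: [0.3, -0.4, 0.5]
width: 0.88
grasp_force: 0.0
```

Call:
drive_tool(motion=[0.88,0.004,0.02,0,0,0,0,0.88,0.003,0.012,0,0,0,0,0.88,0,0,0,0,0,0,0.88,0,0,0,0,0,0,0.88,0,0,0,0,0,0])

```text
time_s: 37.75
eef_pos: [0.4914, 0.2547, 0.1693]
eef_rot: [0.001, 1.0, -0.0, -0.0]
wrist_force: [-0.3, -0.2, -0.4]
width: 0.881
grasp_force: 0.0
```

Run:
```python
from h import *
snap("wrist","w7");s=state();print(s["eef_pos"],s["eef_rot"],s["width"])
```

```text
[0.49162016 0.25448441 0.16945006] [ 1.07381503e-03  9.99999373e-01 -2.73756763e-04 -1.62233253e-04] 0.8776705345604738
```

View pics/w7.png

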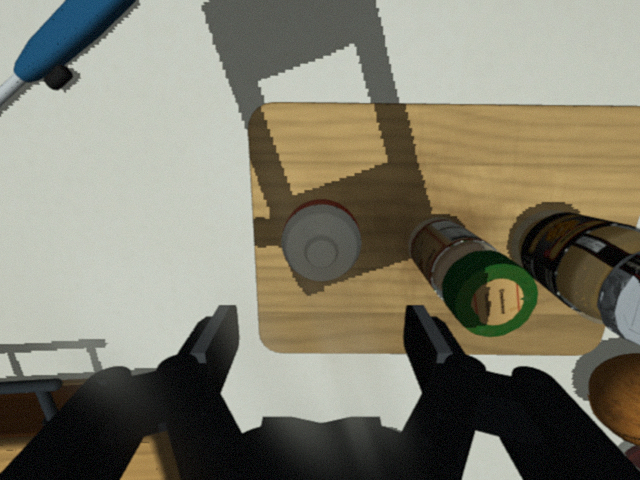

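All three stand upright on the board (timer at (321,243)). I pick the timer at its recorded pose.

Call:
drive_tool(motion=[0.88,0.001,0,0.02,0,0,0,0.88,0,0,0.025,0,0,0,0.88,0,0,0.025,0,0,0,0.88,0,0,0.02,0,0,0,0.88,0,0,0.015,0,0,0,0.88,0,0,0.008,0,0,0,0.88,0,0,0.003,0,0,0,0.88,0,0,0,0,0,0])

```text
time_s: 38.47
eef_pos: [0.4905, 0.2548, 0.0534]
eef_rot: [0.001, 1.0, -0.0, -0.0]
wrist_force: [-0.5, -0.6, 0.1]
width: 0.882
grasp_force: 0.0
```

Call:
drive_tool(motion=[0.8,0,0,0,0,0,0,0.7,0,0,0,0,0,0,0.6,0,0,0,0,0,0,0.4,0,0,0,0,0,0,0.4,0,0,0,0,0,0,0.4,0,0,0,0,0,0], newtons=25)

```text
time_s: 38.97
eef_pos: [0.4916, 0.2557, 0.0556]
eef_rot: [0.0, 1.0, 0.0, 0.001]
wrist_force: [-1.1, -2.2, 6.4]
width: 0.674
grasp_force: 27.2
```

Call:
drive_tool(motion=[0.4,0,0,-0.01,0,0,0,0.4,0,0,-0.02,0,0,0,0.4,0,-0.01,-0.02,0,0,0,0.4,0.001,-0.025,0,0,0,0,0.4,0.002,-0.035,0,0,0,0,0.4,0.002,-0.035,0,0,0,0,0.4,0.002,-0.035,0,0,0,0,0.4,0.002,-0.035,0,0,0,0])

```text
time_s: 39.63
eef_pos: [0.481, 0.0795, 0.1047]
eef_rot: [0.0, 1.0, 0.0, 0.001]
wrist_force: [1.5, -0.4, -0.0]
width: 0.669
grasp_force: 27.4
```

Call:
drive_tool(motion=[0.4,0.002,-0.035,0,0,0,0,0.4,0.002,-0.035,0,0,0,0,0.4,0.002,-0.025,0,0,0,0,0.4,0,-0.015,0,0,0,0,0.4,0,-0.01,0,0,0,0,0.4,0,0,0,0,0,0,0.4,0,0,0,0,0,0,0.4,0,0,0,0,0,0])

```text
time_s: 40.3
eef_pos: [0.4751, -0.0384, 0.1039]
eef_rot: [0.0, 1.0, 0.0, 0.0]
wrist_force: [0.2, -0.0, -2.0]
width: 0.669
grasp_force: 27.4
```

Call:
drive_tool(motion=[0.4,-0.001,-0.001,0.015,0,0,0,0.4,0,0,0.02,0,0,0,0.4,0,0,0.016,0,0,0,0.4,0,0,0.01,0,0,0,0.4,0,0,0.006,0,0,0,0.4,0,0,0.003,0,0,0,0.4,0,0,0.001,0,0,0,0.4,0,0,0,0,0,0])

```text
time_s: 40.97
eef_pos: [0.476, -0.0396, 0.034]
eef_rot: [0.0, 1.0, 0.0, -0.001]
wrist_force: [-3.3, 0.7, 4.0]
width: 0.674
grasp_force: 28.0
```

Call:
drive_tool(motion=[0.9,0,0,0,0,0,0,0.9,0,0,0,0,0,0,0.9,0,0,0,0,0,0,0.9,0,0,0,0,0,0,0.9,0,0,-0.02,0,0,0,0.9,0,0,-0.035,0,0,0,0.9,0,0,-0.04,0,0,0,0.9,0,0,-0.04,0,0,0])

```text
time_s: 41.63
eef_pos: [0.4752, -0.0402, 0.1687]
eef_rot: [0.001, 1.0, 0.0, -0.001]
wrist_force: [0.2, -0.4, -0.3]
width: 0.903
grasp_force: 0.0
```

Call:
drive_tool(motion=[0.9,0,0.01,-0.03,0,0,7,0.9,0,0,0,0,0,7,0.9,0,0,0,0,0,7,0.9,0,0,0,0,0,7,0.9,0,0,0,0,0,7,0.9,0,0,0,0,0,7,0.9,0,0,0,0,0,7,0.9,0,0,0,0,0,7])

```text
time_s: 42.3
eef_pos: [0.4761, -0.0304, 0.1978]
eef_rot: [0.473, 0.881, 0.0, 0.0]
wrist_force: [-0.7, 0.1, 0.1]
width: 0.9
grasp_force: 0.0
```

Call:
drive_tool(motion=[0.9,0,0,0,0,0,7,0.9,0,0,0,0,0,7,0.9,0,0,0,0,0,7,0.9,0,0,0,0,0,7,0.9,0,0,0,0,0,6,0.9,0,0,0,0,0,0,0.9,0,0,0,0,0,0])

```text
time_s: 42.88
eef_pos: [0.4761, -0.0304, 0.1978]
eef_rot: [0.706, 0.708, 0.0, 0.0]
wrist_force: [0.7, 0.0, -0.9]
width: 0.899
grasp_force: 0.0
```

Call:
drive_tool(motion=[0.9,0.02,0.001,0,0,0,0,0.9,0.035,0.002,0,0,0,0,0.9,0.035,0.002,0,0,0,0,0.9,0.035,0.002,0,0,0,0,0.9,0.035,0.002,0,0,0,0,0.9,0.035,0.002,0,0,0,0,0.9,0.035,0.002,0,0,0,0,0.9,0.035,0.002,0,0,0,0])

```text
time_s: 43.55
eef_pos: [0.4912, 0.2364, 0.1978]
eef_rot: [0.706, 0.708, 0.0, 0.0]
wrist_force: [0.5, 0.5, 0.4]
width: 0.9
grasp_force: 0.0
```

Call:
drive_tool(motion=[0.9,0.035,0.002,0,0,0,0,0.9,0.035,0.002,0,0,0,0,0.9,0.03,0.002,0,0,0,0,0.9,0.0155,0,0,0,0,0,0.9,0,0,0,0,0,0,0.9,0,0,0,0,0,0,0.9,0,0,0,0,0,0])

```text
time_s: 44.13
eef_pos: [0.4974, 0.349, 0.1974]
eef_rot: [0.707, 0.707, -0.001, 0.0]
wrist_force: [-0.5, 0.1, 1.1]
width: 0.897
grasp_force: 0.0
```

Call:
drive_tool(motion=[0.9,0.001,-0.0005,0.02,0,0,0,0.9,0,0,0.025,0,0,0,0.9,0,0,0.023,0,0,0,0.9,0,0,0.018,0,0,0,0.9,0,0,0.012,0,0,0,0.9,0,0,0.005,0,0,0,0.9,0,0,0,0,0,0,0.9,0,0,0,0,0,0])

```text
time_s: 44.8
eef_pos: [0.4976, 0.3508, 0.0957]
eef_rot: [0.708, 0.707, 0.0, 0.0]
wrist_force: [-0.1, 0.4, 0.6]
width: 0.9
grasp_force: 0.0
```

Call:
drive_tool(motion=[0.8,0,0,0,0,0,0,0.7,0,0,0,0,0,0,0.6,0,0,0,0,0,0,0.5,0,0,0,0,0,0,0.3,0,0,0,0,0,0,0.3,0,0,0,0,0,0,0.3,0,0,0,0,0,0], newtons=25)

```text
time_s: 45.38
eef_pos: [0.4974, 0.3515, 0.096]
eef_rot: [0.707, 0.707, 0.001, 0.0]
wrist_force: [-1.0, 0.2, 5.8]
width: 0.528
grasp_force: 25.4
```

Call:
drive_tool(motion=[0.3,0,0,-0.01,0,0,0,0.3,0,0,-0.02,0,0,0,0.3,0,0,-0.025,0,0,0,0.3,-0.0117,0,-0.01,0,0,0,0.3,-0.02,-0.001,0,0,0,0,0.3,-0.03,-0.001,0,0,0,0,0.3,-0.035,-0.001,0,0,0,0,0.3,-0.035,-0.001,0,0,0,0])

```text
time_s: 46.05
eef_pos: [0.4924, 0.2185, 0.1601]
eef_rot: [0.707, 0.707, 0.0, 0.0]
wrist_force: [0.9, 0.2, -0.9]
width: 0.525
grasp_force: 26.0
```

Call:
drive_tool(motion=[0.3,-0.035,-0.0015,0,0,0,0,0.3,-0.035,-0.0015,0,0,0,0,0.3,-0.035,-0.0015,0,0,0,0,0.3,-0.035,-0.0015,0,0,0,0,0.3,-0.035,-0.0015,0,0,0,0,0.3,-0.035,-0.0015,0,0,0,0,0.3,-0.035,-0.0015,0,0,0,0,0.3,-0.035,-0.0015,0,0,0,0])

```text
time_s: 46.72
eef_pos: [0.4801, -0.0621, 0.1603]
eef_rot: [0.707, 0.707, 0.0, 0.0]
wrist_force: [-0.1, -1.0, -1.5]
width: 0.529
grasp_force: 26.0
```

Call:
drive_tool(motion=[0.3,-0.03,0,0,0,0,0,0.3,-0.015,0,0,0,0,0,0.3,-0.01,0,0,0,0,0,0.3,0,0,0,0,0,0,0.3,0,0,0,0,0,0,0.3,0,0,0,0,0,0])

```text
time_s: 47.22
eef_pos: [0.4804, -0.1145, 0.1597]
eef_rot: [0.707, 0.707, 0.0, -0.0]
wrist_force: [-0.0, -0.2, -1.3]
width: 0.532
grasp_force: 26.0
```

Lower 0.0867, release, lift and return for the honey.

Call:
drive_tool(motion=[0.3,-0.001,0.001,0.015,0,0,0,0.3,0,0,0.022,0,0,0,0.3,0,0,0.02,0,0,0,0.3,0,0,0.015,0,0,0,0.3,0,0,0.008,0,0,0,0.3,0,0,0.004,0,0,0,0.3,0,0,0.002,0,0,0,0.3,0,0,0,0,0,0])

```text
time_s: 47.88
eef_pos: [0.4818, -0.116, 0.0747]
eef_rot: [0.707, 0.707, -0.0, -0.0]
wrist_force: [0.5, 0.9, -1.3]
width: 0.53
grasp_force: 26.0
```

Call:
drive_tool(motion=[0.3,0,0,0,0,0,0,0.9,0,0,0,0,0,0,0.9,0,0,0,0,0,0,0.9,0,0,0,0,0,0,0.95,0,0,-0.02,0,0,0,1,0,0,-0.035,0,0,0,1,0,0,-0.04,0,0,0,1,0,0,-0.03,0,0,0])

```text
time_s: 48.55
eef_pos: [0.482, -0.1168, 0.2017]
eef_rot: [0.707, 0.707, 0.0, 0.001]
wrist_force: [0.8, 0.1, 1.3]
width: 1.0
grasp_force: 0.0
```

Call:
drive_tool(motion=[1,0.02,0,0,0,0,0,1,0.036,0.001,0,0,0,0,1,0.036,0.001,0,0,0,0,1,0.036,0.001,0,0,0,0,1,0.036,0.001,0,0,0,0,1,0.036,0.001,0,0,0,0,1,0.036,0.001,0,0,0,0,1,0.036,0.001,0,0,0,0])

```text
time_s: 49.22
eef_pos: [0.4886, 0.1572, 0.1992]
eef_rot: [0.708, 0.707, 0.0, 0.0]
wrist_force: [1.4, 0.1, -0.3]
width: 1.001
grasp_force: 0.0
```

Call:
drive_tool(motion=[1,0.036,0.001,0,0,0,0,1,0.036,0.001,0,0,0,0,1,0.036,0.001,0,0,0,0,1,0.036,0.001,0,0,0,0,1,0.036,0.001,0,0,0,0,1,0.036,0.001,0,0,0,0,1,0.03,0.001,0,0,0,0,1,0.02,0.001,0,0,0,0])

```text
time_s: 49.88
eef_pos: [0.4965, 0.4245, 0.1988]
eef_rot: [0.707, 0.707, 0.0, -0.0]
wrist_force: [0.7, 0.1, -0.3]
width: 1.003
grasp_force: 0.0
```

Call:
drive_tool(motion=[1,0.012,0,0,0,0,0,1,0,0,0,0,0,0,1,0,0,0,0,0,0])

```text
time_s: 50.13
eef_pos: [0.4969, 0.4331, 0.1985]
eef_rot: [0.707, 0.707, -0.0, 0.0]
wrist_force: [-0.2, -1.2, 0.2]
width: 1.0
grasp_force: 0.0
```

Call:
drive_tool(motion=[1,0.0065,0,0,0,0,0,1,0,0,0.022,0,0,0,1,0,0,0.027,0,0,0,1,0,0,0.023,0,0,0,1,0,0,0.016,0,0,0,1,0,0,0.009,0,0,0,1,0,0,0.003,0,0,0,1,0,0,0,0,0,0])

```text
time_s: 50.8
eef_pos: [0.4972, 0.4392, 0.0985]
eef_rot: [0.708, 0.706, -0.0, -0.0]
wrist_force: [0.5, 0.6, 0.2]
width: 1.001
grasp_force: 0.0
```

Call:
drive_tool(motion=[0.9,0,0,0,0,0,0,0.8,0,0,0,0,0,0,0.7,0,0,0,0,0,0,0.4,0,0,0,0,0,0,0.4,0,0,0,0,0,0,0.4,0,0,0,0,0,0,0.4,0,0,0,0,0,0], newtons=40)

```text
time_s: 51.38
eef_pos: [0.4976, 0.4408, 0.1013]
eef_rot: [0.707, 0.707, 0.001, 0.0]
wrist_force: [-3.5, -0.7, 5.2]
width: 0.719
grasp_force: 42.8
```

Call:
drive_tool(motion=[0.4,0,0,-0.01,0,0,0,0.4,0,0,-0.02,0,0,0,0.4,-0.011,0,-0.02,0,0,0,0.4,-0.02,-0.0016,-0.01,0,0,0,0.4,-0.03,-0.002,0,0,0,0,0.4,-0.035,-0.0025,0,0,0,0,0.4,-0.035,-0.0025,0,0,0,0,0.4,-0.035,-0.0025,0,0,0,0])

```text
time_s: 52.05
eef_pos: [0.4853, 0.2726, 0.1593]
eef_rot: [0.707, 0.707, 0.0, 0.0]
wrist_force: [0.1, -1.2, -2.9]
width: 0.714
grasp_force: 44.7
```

Call:
drive_tool(motion=[0.4,-0.035,-0.0025,0,0,0,0,0.4,-0.035,-0.0025,0,0,0,0,0.4,-0.035,-0.0025,0,0,0,0,0.4,-0.035,-0.0025,0,0,0,0,0.4,-0.035,-0.0025,0,0,0,0,0.4,-0.03,-0.002,0,0,0,0,0.4,-0.015,-0.001,0,0,0,0,0.4,-0.01,-0.001,0,0,0,0])

```text
time_s: 52.72
eef_pos: [0.4689, 0.0419, 0.1595]
eef_rot: [0.708, 0.706, 0.0, 0.001]
wrist_force: [0.7, 0.0, -4.8]
width: 0.711
grasp_force: 44.7
```

Call:
drive_tool(motion=[0.4,0,0,0,0,0,0,0.4,0,0,0,0,0,0,0.4,0,0,0,0,0,0])

```text
time_s: 52.97
eef_pos: [0.4691, 0.0448, 0.159]
eef_rot: [0.707, 0.707, 0.0, -0.0]
wrist_force: [0.0, 0.5, -3.8]
width: 0.716
grasp_force: 44.7
```

Lower 0.0815, release, rise and check.

Call:
drive_tool(motion=[0.4,-0.0005,0.0005,0.015,0,0,0,0.4,0,0,0.022,0,0,0,0.4,0,0,0.018,0,0,0,0.4,0,0,0.013,0,0,0,0.4,0,0,0.007,0,0,0,0.4,0,0,0.004,0,0,0,0.4,0,0,0.0025,0,0,0,0.4,0,0,0,0,0,0])

```text
time_s: 53.63
eef_pos: [0.4688, 0.0443, 0.0796]
eef_rot: [0.707, 0.707, -0.001, -0.001]
wrist_force: [-12.6, 0.4, 18.7]
width: 0.715
grasp_force: 47.0
```

Call:
drive_tool(motion=[0.4,0,0,0,0,0,0,1,0,0,0,0,0,0,1,0,0,0,0,0,0,1,0,0,0,0,0,0,1,0,0,0,0,0,0,1,0,0,-0.025,0,0,0,1,0,0,-0.035,0,0,0,1,0,0,-0.04,0,0,0])

```text
time_s: 54.3
eef_pos: [0.4679, 0.0436, 0.1766]
eef_rot: [0.707, 0.707, -0.001, -0.002]
wrist_force: [1.4, 0.8, -0.2]
width: 1.0
grasp_force: 0.0
```

Call:
drive_tool(motion=[1,0,0,-0.035,0,0,0,1,0.035,0,-0.02,0,0,0,1,0.035,0,0,0,0,0,1,0.035,0,0,0,0,0,1,0.035,0,0,0,0,0,1,0.035,0,0,0,0,0,1,0.035,0,0,0,0,0,1,0.035,0,0,0,0,0])

```text
time_s: 54.97
eef_pos: [0.4697, 0.2903, 0.2325]
eef_rot: [0.707, 0.707, 0.0, 0.0]
wrist_force: [0.9, -0.2, -0.1]
width: 1.001
grasp_force: 0.0
```

Call:
drive_tool(motion=[1,0.035,0,0,0,0,0,1,0.03,0,0,0,0,0,1,0.015,0,0,0,0,0,1,0,0,0,0,0,0,1,0,0,0,0,0,0,1,0,0,0,0,0,0])

```text
time_s: 55.47
eef_pos: [0.4699, 0.3673, 0.232]
eef_rot: [0.708, 0.707, -0.001, 0.0]
wrist_force: [0.1, -0.3, 0.8]
width: 1.0
grasp_force: 0.0
```

Run:
```python
from h import *
c=snap("scene","s9");s=state();print(s["time_s"],s["eef_pos"],s["wrist_force"])
a=np.load("pics/scene0.npz");P0=a["P"].reshape(-1,3);P1=cloud(c).reshape(-1,3)
for n,p,z0,z1 in(("honey",(.468,.043),.102,.115),("spice",(.481,-.116),.098,.112),("plate",(.493,-.351),.015,.03)):
    for P in(P0,P1):
        q=P[(np.hypot(P[:,0]-p[0],P[:,1]-p[1])<(.05 if n!="plate" else .12))&(P[:,2]>z0)&(P[:,2]<z1)];print(n,len(q),cv2.minEnclosingCircle(q[:,:2].astype(np.float32)))
q=P1[(P1[:,2]>.05)&(P1[:,2]<.065)&(abs(P1[:,1]+.03)<.04)&(P1[:,0]>.55)&(P1[:,0]<.63)];print("bar",q.min(0) if len(q) else 0,np.median(q,0) if len(q) else 0)
d=cv2.absdiff(a["frame"],c["frame"]).max(2);print("timer/lighter diff",d[272:312,328:370].mean(),d[320:390,262:356].mean())
```

```text
55.5167 [0.47009363 0.36706521 0.23214085] [-0.21993008 -0.25442576  0.81299419]
honey 793 ((0.46812018752098083, 0.04128453880548477), 0.029305173084139824)
honey 794 ((0.4645328223705292, 0.04044483229517937), 0.029234955087304115)
spice 475 ((0.47992944717407227, -0.11925479769706726), 0.023360293358564377)
spice 475 ((0.48008760809898376, -0.11999492347240448), 0.023185929283499718)
plate 3438 ((0.4923022985458374, -0.35259106755256653), 0.0910085067152977)
plate 3658 ((0.49261629581451416, -0.3521497845649719), 0.0909254178404808)
bar [ 0.60548415 -0.06972642  0.05321607] [ 0.61163039 -0.03292773  0.0609528 ]
timer/lighter diff 5.179166666666666 1.9516717325227964
```

View pics/s9.png

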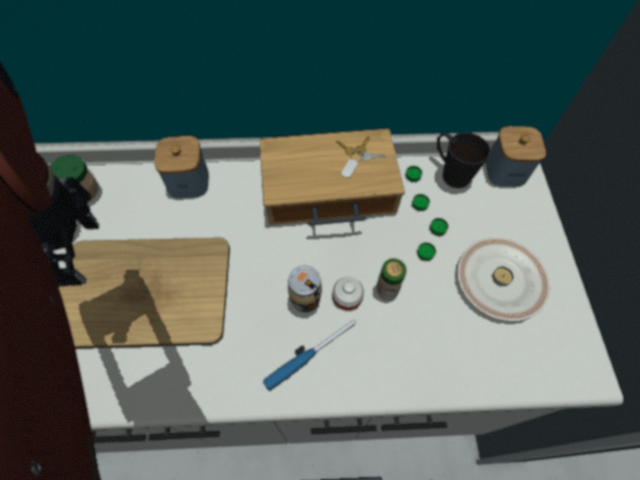

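The final picture shows honey (305,287), timer (348,292) and spice (391,277) back in place. The tea light is centred on the plate at (503,276), the drawer is shut, and the lighter is unmoved.

```bash
python3 -c "
from plant import finish_job
print(finish_job())"
```

```text
the job is handed in; nothing more can be done
None
```

The job is handed in at about 56 s of the 147 s allowed, with no verdict returned. In the last camera check the tea light stood about 4 mm off the plate's centre, the drawer was shut to its stop, all three things were upright within about 4 mm of their start spots (the timer judged by eye), and the lighter had not moved.

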